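# Open the sprung specimen chamber

## Robot

A 6-joint arm with a two-finger parallel gripper is mounted at the origin on a cart in front of the work surface, level with it; the furniture and walls round the work are solid. World frame = base frame: x ahead of the robot, y to its left, z up, the work surface at z = 0. Lengths are in mm, angles in rad, forces in N, time in s.
With the tool pointing down it reaches from about 275 to 750 mm from the base axis. Payload 10.2 kg.
Tool frame: the origin (TCP) lies at the very end of the fingers, on their centre line; the grasp point (between the pads) lies 19 mm behind it; x points along the fingers, z is the direction in which the jaws open and shut, and the axes are right-handed (so a half turn about x gives the same grasp; the last joint's range is limited). The gripper opens to 85 mm and grips with 20 to 120 N. Pads are 22 mm wide; open, the fingers measure 114 mm over their backs; the gripper's body (76 mm by 85 mm) begins 54 mm behind the grasp point. The pads swing forward as they close: fully open they stand 13 mm farther back than shut.
Start: joints at [-1.518, 0.313, 1.498, -0, 1.331, -0.223], TCP at [142.953, -505.169, 231.294] pointing down, gripper open.
Joint ranges: [-2.94, 2.94], [-0.97, 2.17], [0.19, 2.56], [-1.23, 4.37], [0.02, 3.11], [-2.88, 2.88]. Speed limits (rad/s): [2.39, 2.39, 3.01, 3.14, 3.14, 3.14].

## Interface

Orientations are given as a unit quaternion [w, x, y, z].
In Python, from rig import sense, vision, job gives the robot as it stands. The module is installed in compiled form; this text tells all that it offers.
- The arm moves only by the shell command python3 -m pendant 'ROWS' [FORCE]. ROWS is JSON, a list of rows, each a list of 7 numbers: the turn, a rotation vector about the tool's x, y, z in rad, then the shift along the tool's x, y, z in cm, then the opening, from 0 (shut) to 1 (fully open). A call has exactly 5 rows; each row is the pose to reach, as a shift and turn from the pose commanded when the call began, along the tool's axes at that moment; what a row does not reach only later rows make up. A row lasts 1/8 s, in which the tool goes at most 62.5 mm and 10.7 degrees, less where a joint would pass 70% of its speed; a pose out of reach is approached as far as the arm can. A call with a gripper value outside its range is refused whole. The fingers move at their own pace and stop on an object; FORCE is the grip in N (left out, the last holds). Time passes only in rows, so rows that repeat a pose let the fingers close, or fill a call up. It gives the time, the measured TCP pose, the force and the opening at its end, in the units of the state.
- sense(): the state, without advancing time (a new reading comes with each control period).
- vision.capture(name): name is "scene" or "top"; returns the picture (384x512x3 uint8, red, green, blue); there is no depth.
- vision.calibration(name): a dict with "K" (3x3 intrinsics, pixels), "extrinsics" (4x4, takes a point from camera to world coordinates). Camera axes: x right, y up, looking along -z (the intrinsics and any distortion apply to the point x, -y, -z); pixel columns grow to the right and rows downward; lengths in mm; the calibration is good to about 2 mm. A picture is of the moment at which its call begins. calibration takes no time and is no camera call.
- job.finish_job(): hands the job in, once; it reports no verdict.
The state is a dict: "time_s": time; "joints": joint angles; "dq": joint speeds; "tau": joint torques, N m; "eef_pos": TCP position; "ee_rot": TCP orientation; "force": force on the tool from outside, world axes, zero at the start; "wrist_torque": the same for the moment, N m; "grip_width": opening from 0.0 (shut) to 1.0 (fully open).
Only numpy, scipy, OpenCV 4.12 (cv2) and the standard library are available. Lean on these libraries where they do the work, as an engineer would, in place of code of your own. Each camera call takes 0.05 s, during which the arm holds its last target.

## Task

Open the specimen chamber: press the orange release tab down with your closed fingertips so that the sprung lid pops up, then push the lid from underneath all the way back until it rests open by itself, and move clear. This is a fingertip job: do not grip, lift or drag the chamber, and leave the yellow stone inside it and the things standing round it where they are.

Things in the scene. Friction and masses are not known exactly. Their poses are not given: they have to be found in the camera images.
- chamber: Specimen chamber: loose grey instrument box, 130 x 130 mm, 85 mm high to its rim, about 2.2 kg, on rubber feet. Origin at the centre of its underside on the worktop; its -x side is the front (with the orange tab), +y its left, z up. An open well (floor at z 35 mm, 92 x 114 mm) under the lid, which lies on the rim; closed lid top at z 94 mm.
- tab_pad (a point): Centre of the upper face of the orange release tab's flat pad (40 mm along x, 36 mm along y, 4 mm thick), 105 mm in front of the chamber's origin and 74 mm above its underside. The tab is a rocker with its pin 29.5 mm behind and 14 mm below this point (axis along the chamber's y). An upright orange hook, 20 mm wide, rises from the rear end of the pad, its front face 21 mm behind this point, up to 100 mm above the chamber's underside, and holds the lid's front lug.
- release_tab (a joint): Angle of the release tab in rad: 0 at rest, grows as the pad is pressed down, stop at 0.25 (pad centre about 7 mm lower). The hook lets the lid go at about 0.12. A spring returns it: about 1.7 N at the pad to start it, 5 N at the stop.
- lid_hinge (a point): Middle of the lid's hinge axis, at the back of the chamber: 68 mm behind its origin and 90 mm above its underside. The axis runs along the chamber's y.
- lid_edge (a point): Middle of the lower front edge of the lid (moves with the lid). The lid is a black frame with a pale translucent pane, 130 mm wide, 8 mm thick and reaching 138 mm from the hinge axis, which lies at half its thickness; a steel lug 22 mm wide stands out 7 mm further from the middle of this edge.
- lid (a joint): Lid angle in rad: 0 shut, 1.95 fully open (leaning back against its stop). When the tab is released, a short spring plunger near the hinge lifts the lid to about 0.75 (front edge about 95 mm higher than shut) and holds it there. From there the lid (120 g, damped hinge) must be pushed; let go below about 1.45 it drops back to about 0.75, from 1.45 to 1.7 it may stay standing upright, and from about 1.7 on it falls back to the stop and stays there.
- sulphur: Yellow stone, 50 x 59 x 43 mm, lying loose in the chamber's well; origin at the centre of its underside.
- quartz: Whitish-yellow stone, 59 x 68 x 57 mm, loose on the worktop beside the chamber; origin at the centre of its underside.
- hematite: Dark red-brown stone, 59 x 75 x 48 mm, loose on the worktop beside the chamber; origin at the centre of its underside.
- lens: Brass-coloured folding hand lens, 27 x 70 x 10 mm, lying open on the worktop in front of the chamber, to its left; origin at the centre of its underside.

How it is judged (in metres and radians):
On the way, in this order (a step that is already met when the one before it is completed fails the run):
1. the release tab is pressed down by the fingers (value of joint release_tab above 0.09 rad and contact force between the fingers and release_tab above 0.5 N).
2. the lid has popped up (value of joint lid above 0.5 rad), for 0.1 s.
At the end, for the whole second after the job is handed in: The lid rests open at its stop (over 1.85 rad), the release tab has sprung back (under 0.05 rad), the chamber stands flat within 40 mm of where it stood, the yellow stone lies in the well, and the three things beside the chamber are within 25 mm of where they stood (value of joint lid above 1.85 rad and value of joint release_tab below 0.05 rad and velocity of joint lid between -0.1 and 0.1 rad/s and linear speed of chamber below 0.02 m/s and angle between chamber's own z axis and vertical below 0.05 rad and not (distance of chamber from where it was at the start of the episode above 0.04 m) and z of sulphur in the frame of chamber below 0.05 m and not (distance of quartz from where it was at the start of the episode above 0.025 m) and not (distance of hematite from where it was at the start of the episode above 0.025 m) and not (distance of lens from where it was at the start of the episode above 0.025 m)); the robot touches nothing.
It fails at once if the chamber is lifted or tipped (over 10 mm or 0.1 rad) (height (world z) of chamber above 0.01 m or angle between chamber's own z axis and vertical above 0.1 rad).
It fails at once if the chamber is shoved or dragged more than 40 mm (distance of chamber from where it was at the start of the episode above 0.04 m).
It fails at once if the yellow stone is lifted (over 15 mm in the well) or carried (over 60 mm) (z of sulphur in the frame of chamber above 0.05 m or distance of sulphur from where it was at the start of the episode above 0.06 m).
It fails at once if a thing beside the chamber is shoved or lifted more than 25 mm (distance of any of quartz, hematite, lens from where it was at the start of the episode above 0.025 m).
It also fails if it takes over 45 s, if anything falls off the work surface, if the arm or the gripper's body presses on something with over 40 N, if the wrist force passes 120 N, or if a joint passes its speed limit or range.

## Working session

There is one attempt and no reset: what is moved stays moved. The work goes in short steps, Python scripts to look and compute and a shell command to move; the robot and the scene stay as the last step left them, time stands still between calls to the robot, and variables do not carry over. Pictures are saved under pics/ and viewed, and the job is handed in when it is done.

```bash
mkdir -p pics
python3 - <<'E'
from rig import sense, vision
import cv2, numpy as np
for n in ("scene","top"):
    im=vision.capture(n); cv2.imwrite(f"pics/{n}0.png",cv2.cvtColor(im,cv2.COLOR_RGB2BGR))
    c=vision.calibration(n); print(n,c)
print(sense())
E
```

```text
scene {'K': array([[442.0006848 ,   0.        , 258.60515418],
       [  0.        , 442.0006848 , 187.80853597],
       [  0.        ,   0.        ,   1.        ]]), 'extrinsics': array([[-7.28016716e-01,  4.67631700e-01, -5.01310537e-01,
        -1.11123022e+00],
       [-6.85558706e-01, -4.97616814e-01,  5.31400759e-01,
         6.58790076e+02],
       [-9.60711962e-04,  7.30546439e-01,  6.82862342e-01,
         8.16673882e+02],
       [ 0.00000000e+00,  0.00000000e+00,  0.00000000e+00,
         1.00000000e+00]])}
top {'K': array([[422.09343888,   0.        , 259.26337193],
       [  0.        , 422.09343888, 191.66735815],
       [  0.        ,   0.        ,   1.        ]]), 'extrinsics': array([[ 1.36608781e-03,  9.79589278e-01, -2.01004926e-01,
         3.66321155e+02],
       [-9.99989018e-01,  2.23932967e-03,  4.11706593e-03,
         1.05825258e+02],
       [ 4.48314993e-03,  2.00997094e-01,  9.79581579e-01,
         9.35067538e+02],
       [ 0.00000000e+00,  0.00000000e+00,  0.00000000e+00,
         1.00000000e+00]])}
{'time_s': 0.1, 'joints': array([-1.51838976e+00,  3.13396512e-01,  1.49832766e+00,  1.23456008e-05,
        1.33100336e+00, -2.23427767e-01]), 'dq': array([-0.00018395, -0.00132341, -0.00233068, -0.00066388,  0.00133014,
        0.00032556]), 'tau': array([ 2.03900643e-03, -4.12899792e+01, -2.60139334e+01, -2.46930895e-04,
        3.06961316e-03,  8.89705547e-06]), 'eef_pos': array([ 142.94927867, -504.9380416 ,  230.80363503]), 'ee_rot': array([ 0.5637365 ,  0.42682247,  0.56424692, -0.42620318]), 'force': array([-0.15299453, -0.34404806, -0.21918131]), 'wrist_torque': array([-0.00606739, -0.03398501,  0.00355917]), 'grip_width': 1.0004670965377958}
```

View pics/scene0.png

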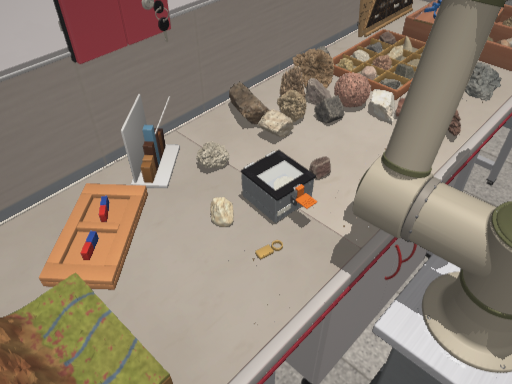

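View pics/top0.png

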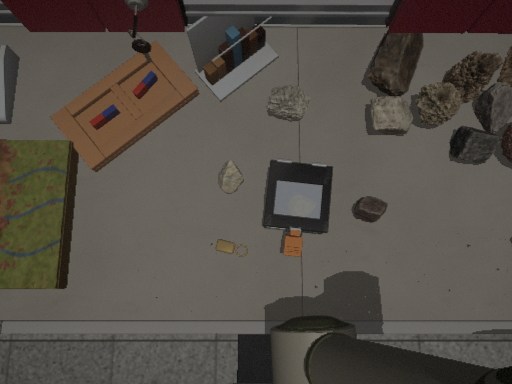

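The scene view shows the chamber at about (278,185) with the orange tab at (305,199). In the top view the lid is around (298,197), the tab at (293,243), quartz (231,177), hematite (370,209) and the lens (232,247).

```bash
cat > h.py <<'E'
from rig import sense, vision
import cv2, numpy as np
from scipy.spatial.transform import Rotation as R
def ray(n,u,v):
    c=vision.calibration(n);K=c["K"];T=c["extrinsics"]
    d=np.array([(u-K[0,2])/K[0,0],-(v-K[1,2])/K[1,1],-1.]);return T[:3,3],T[:3,:3]@d
def onz(n,u,v,z):
    o,d=ray(n,u,v);return o+d*(z-o[2])/d[2]
def proj(n,p):
    c=vision.calibration(n);K=c["K"];T=c["extrinsics"]
    q=T[:3,:3].T@(np.asarray(p)-T[:3,3]);return np.array([K[0,2]+K[0,0]*q[0]/-q[2],K[1,2]-K[1,1]*q[1]/-q[2]])
def tri(a,b):
    (o1,d1),(o2,d2)=a,b
    A=np.stack([d1,-d2],1);s=np.linalg.lstsq(A,o2-o1,rcond=None)[0]
    p,q=o1+s[0]*d1,o2+s[1]*d2;return (p+q)/2,np.linalg.norm(p-q)
def toolq():
    q=sense()["ee_rot"];return R.from_quat([q[1],q[2],q[3],q[0]])
E
python3 - <<'E'
from h import *
for n in("top","scene"):
    im=cv2.imread(f"pics/{n}0.png");hsv=cv2.cvtColor(im,cv2.COLOR_BGR2HSV)
    x0,x1,y0,y1=(255,345,150,265) if n=="top" else (230,330,140,225)
    cv2.imwrite(f"pics/{n}0z.png",cv2.resize(im[y0:y1,x0:x1],None,fx=5,fy=5,interpolation=cv2.INTER_CUBIC))
    m=cv2.inRange(hsv,(3,150,120),(18,255,255));m[:y0]=0;m[y1:]=0;m[:,:x0]=0;m[:,x1:]=0
    ys,xs=np.nonzero(m);print(n,"orange",xs.mean(),ys.mean(),xs.min(),xs.max(),ys.min(),ys.max())
    if n=="top":
        print("tab",onz(n,xs.mean(),ys.mean(),74))
        k=cv2.inRange(hsv,(0,0,0),(180,255,50));s=np.zeros_like(k);s[y0:y1,x0:x1]=k[y0:y1,x0:x1]
        c=max(cv2.findContours(s,0,2)[0],key=cv2.contourArea);r=cv2.minAreaRect(c);b=cv2.boxPoints(r);print(r)
        P=[onz(n,*p,94) for p in b];print(np.round(P,1));print([np.linalg.norm(P[i]-P[i-1]).round(1) for i in range(4)])
        print("centre",onz(n,*r[0],94))
E
```

```text
top orange 292.8184615384615 244.24 284 301 231 255
tab [434.14576248  33.89504515  74.        ]
((297.76239013671875, 197.37625122070312), (64.27940368652344, 69.25458526611328), 5.710592269897461)
[[463.5  96.   94. ]
 [606.3  81.8  94. ]
 [593.  -50.   94. ]
 [451.  -31.5  94. ]]
[np.float64(128.1), np.float64(143.5), np.float64(132.5), np.float64(143.3)]
centre [527.25558786  24.14524674  94.        ]
scene orange 304.0 197.45275590551182 296 316 184 208
```

```bash
ls pics
```

```text
scene0.png
scene0z.png
top0.png
top0z.png
```

View pics/top0z.png

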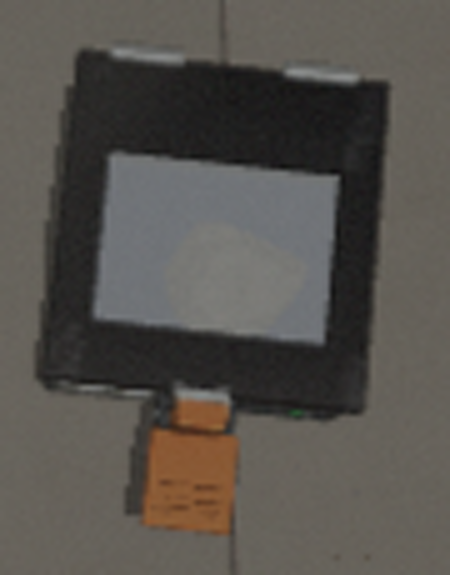

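View pics/scene0z.png

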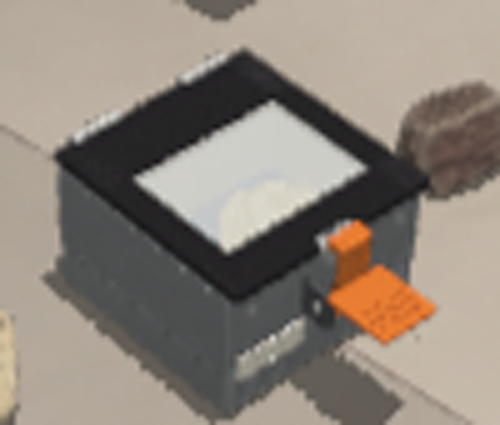

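The zooms show the pad corners at about (150,430), (238,432), (143,525) and (231,534). The lid corners are at (80,50), (388,85), (362,412) and (40,382), all in zoomed top pixels.

Run:
```python
from h import *
f=lambda p:(255+p[0]/5-.4,150+p[1]/5-.4)
g=lambda p:(230+p[0]/5-.4,140+p[1]/5-.4)
lid=[onz("top",*f(p),94) for p in[(80,50),(388,85),(362,412),(40,382)]]
pad=[onz("top",*f(p),74) for p in[(150,430),(238,432),(231,534),(143,525)]]
print(np.round(lid,1));print(np.round(pad,1))
fl=[onz("top",*f(p),74) for p in[(143,525),(231,534)]]
fc=(fl[0]+fl[1])/2;print("pad front mid",fc)
lm=(lid[2]+lid[3])/2;bm=(lid[0]+lid[1])/2;print(lm,bm,np.linalg.norm(lm-bm))
l1=lid[1]-lid[0];l2=bm-lm;l3=lid[2]-lid[3];l4=fl[1]-fl[0]
print("yaws",np.arctan2(l1[0],-l1[1]),np.arctan2(l3[0],-l3[1]),np.arctan2(l4[0],-l4[1]),np.arctan2(l2[1],l2[0]),np.arctan2((bm-fc)[1],(bm-fc)[0]))
S=[onz("scene",*g(p),94) for p in[(60,157),(243,50),(428,183),(236,300)]]
print("scene lid",np.round(S,1)); 
for a,b in zip([(80,50),(388,85),(362,412),(40,382)],[(60,157)]*0+[(243,50)]*0+[(60,157),(243,50),(428,183),(236,300)]): pass
Sp=[onz("scene",*g(p),74) for p in[(330,300),(385,262),(437,308),(387,343)]];print("scene pad",np.round(Sp,1))
for z in(70,80):print(onz("scene",304,197.45,z))
# objects
for nm,p,z in(("quartz",(231,177),30),("hem",(370,209),25),("lens",(228,247),5),("lensR",(242,251),5)):print(nm,onz("top",*p,z).round())
```

```text
[[606.6  79.   94. ]
 [592.  -48.   94. ]
 [457.  -33.1  94. ]
 [468.8  95.5  94. ]]
[[451.7  50.4  74. ]
 [450.9  14.5  74. ]
 [409.7  18.1  74. ]
 [413.3  53.6  74. ]]
pad front mid [411.49646114  35.886328    74.        ]
[462.90348252  31.23078575  94.        ] [599.2966588   15.50061546  94.        ] 137.29725704925914
yaws -0.11472895482095807 -0.09137805082825723 -0.09944187302985796 -0.11482231127783796 -0.10812664291739588
scene lid [[602.5  80.7  94. ]
 [593.  -46.5  94. ]
 [456.5 -29.5  94. ]
 [471.   96.7  94. ]]
scene pad [[451.3  50.3  74. ]
 [448.7  11.7  74. ]
 [410.7  19.6  74. ]
 [413.4  54.1  74. ]]
[443.69062424  27.43663289  70.        ]
[437.73351411  35.89217766  80.        ]
quartz [585. 164.  30.]
hem [ 515. -140.   25.]
lens [433. 170.   5.]
lensR [425. 139.   5.]
```

```bash
cat >> h.py <<'E'
YAW=-0.107; ORI=np.array([534.,23.,0]); RZ=R.from_euler("z",YAW)
def ch(x,y,z): return ORI+RZ.apply([x,y,z])
def orient(tilt,zs=1):
    # tilt deg from straight down, fingers leaning forward along chamber +x; jaw axis along chamber y
    t=np.radians(tilt);x=RZ.apply([np.sin(t),0,-np.cos(t)]);z=RZ.apply([0,zs,0]);y=np.cross(z,x)
    return R.from_matrix(np.stack([x,y,z],1))
def go(p,Rt=None):
    s=sense();R0=toolq();Rt=Rt or R0
    sh=R0.inv().apply(np.asarray(p)-s["eef_pos"])/10
    print("turn",(R0.inv()*Rt).as_rotvec().round(3),"shift cm",sh.round(2),"len",np.linalg.norm(sh).round(1))
E
python3 - <<'E'
from h import *
print(toolq().as_matrix().round(3))
for zs in(1,-1):
    for t in (0,30,45): go(ch(-116,0,150),orient(t,zs))
print(ch(-116,0,74))
E
```

```text
[[-0.     0.962  0.272]
 [ 0.001  0.272 -0.962]
 [-1.     0.    -0.001]]
turn [-2.759e+00  0.000e+00 -2.000e-03] shift cm [  8.14  41.24 -44.47] len 61.2
turn [-2.674 -0.717 -0.14 ] shift cm [  8.14  41.24 -44.47] len 61.2
turn [-2.569 -1.064 -0.208] shift cm [  8.14  41.24 -44.47] len 61.2
turn [ 0.383 -0.001 -0.   ] shift cm [  8.14  41.24 -44.47] len 61.2
turn [ 0.374 -0.101  0.517] shift cm [  8.14  41.24 -44.47] len 61.2
turn [ 0.362 -0.151  0.776] shift cm [  8.14  41.24 -44.47] len 61.2
[418.66340869  35.38832939  74.        ]
```

```bash
python3 -m pendant '[[0.08,-0.02,0.1,0,4,-4.3,0],[0.16,-0.04,0.2,0,8,-8.6,0],[0.22,-0.06,0.3,0,12,-13,0],[0.3,-0.08,0.4,0,16,-17.3,0],[0.36,-0.1,0.5,0,20,-21.6,0]]' 30
python3 - <<'E'
from h import *
go(ch(-120,0,150),orient(35,-1));print(sense()["joints"].round(2))
E
```

```text
time_s: 0.72
eef_pos: [277.2, -241.2, 231.1]
ee_rot: [0.594, 0.625, 0.327, -0.388]
force: [0.9, -0.0, 1.8]
grip_width: 0.004
turn [ 0.012 -0.001  0.101] shift cm [ 12.32   5.72 -28.95] len 32.0
[-1.42 -0.26  2.18  0.55  1.14  0.04]
```

```bash
python3 -m pendant '[[0,0,0.02,1,1,-5,0],[0,0,0.04,2.5,2,-11,0],[0,0,0.06,4,3.5,-17,0],[0,0,0.08,6,4.6,-23,0],[0.01,0,0.1,8,5.7,-28.95,0]]'
python3 - <<'E'
from h import *
go(ch(-120,0,150),orient(35,-1));print(sense()["joints"].round(2),sense()["force"])
E
```

```text
time_s: 1.35
eef_pos: [372.8, -10.9, 196.0]
ee_rot: [0.608, 0.639, 0.298, -0.365]
force: [1.6, -1.7, 0.7]
grip_width: 0.001
turn [0.006 0.003 0.016] shift cm [ 5.85  0.49 -5.11] len 7.8
[-0.51 -0.33  2.35  0.39  0.59  0.9 ] [ 1.59532366 -1.65532928  0.67468841]
```

```bash
python3 -m pendant '[[0,0,0.01,1,0.1,-1.5,0],[0,0,0.01,2.5,0.2,-3,0],[0,0,0.01,4,0.3,-4.5,0],[0.006,0.003,0.016,5.85,0.49,-5.11,0],[0.006,0.003,0.016,5.85,0.49,-5.11,0]]'
python3 - <<'E'
from h import *
go(ch(-109,0,95),orient(35,-1));print(sense()["joints"].round(2),sense()["force"])
E
```

```text
time_s: 1.98
eef_pos: [413.8, 34.7, 148.7]
ee_rot: [0.608, 0.643, 0.295, -0.361]
force: [-0.1, 0.3, -0.2]
grip_width: 0.005
turn [-0.    -0.001  0.006] shift cm [ 5.09 -2.08 -0.11] len 5.5
[-0.25 -0.08  2.33  0.29  0.3   1.17] [-0.05344758  0.33168486 -0.24388162]
```

```bash
python3 -m pendant '[[0,0,0,2,-0.8,-0.05,0],[0,0,0,4,-1.6,-0.1,0],[0,0,0,5.1,-2.1,-0.1,0],[0,0,0,5.1,-2.1,-0.1,0],[0,0,0,5.1,-2.1,-0.1,0]]'
python3 - <<'E'
from h import *
go(ch(-109,0,80),orient(35,-1));print(sense()["force"])
for n in("top","scene"):
    im=vision.capture(n)[:,:,::-1];x0,x1,y0,y1=(215,375,120,290) if n=="top" else (200,360,110,240)
    cv2.imwrite(f"pics/{n}1.png",cv2.resize(im[y0:y1,x0:x1],None,fx=3.5,fy=3.5,interpolation=cv2.INTER_CUBIC))
E
```

```text
time_s: 2.6
eef_pos: [426.3, 33.8, 96.7]
ee_rot: [0.608, 0.644, 0.293, -0.36]
force: [0.7, 0.6, 0.1]
grip_width: -0.0
turn [-0.001 -0.     0.002] shift cm [ 1.33 -1.02 -0.07] len 1.7
[0.72724954 0.55270357 0.09071723]
```

View pics/scene1.png

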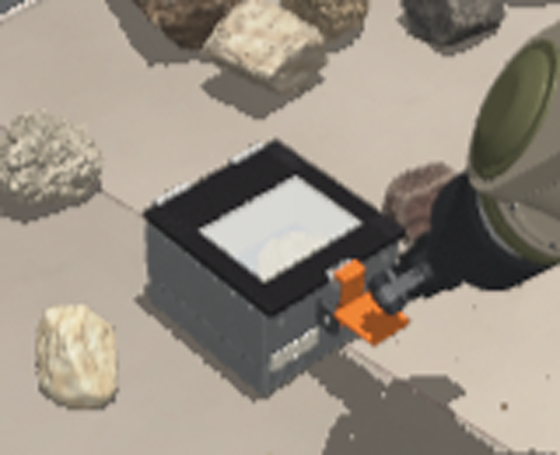

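View pics/top1.png

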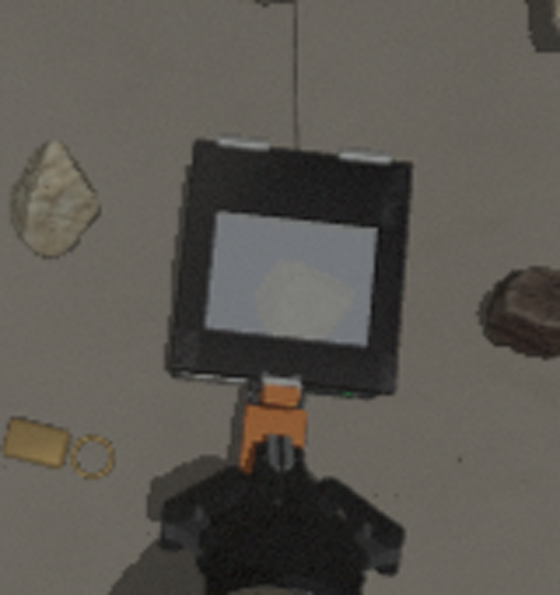

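Fingertips are centred over the pad, top at about (283,450) and scene at about (390,295). Lowering now.

```bash
python3 -m pendant '[[0,0,0,0.5,-0.35,0,0],[0,0,0,0.9,-0.63,0,0],[0,0,0,1.15,-0.8,0,0],[0,0,0,1.3,-0.9,0,0],[0,0,0,1.3,-0.9,0,0]]'; python3 -c "
from h import *
print(sense()['force'],sense()['eef_pos'])"
```

```text
time_s: 3.32
eef_pos: [426.3, 34.0, 80.5]
ee_rot: [0.608, 0.644, 0.293, -0.36]
force: [-1.1, -0.4, -0.6]
grip_width: -0.0
[-1.08099234 -0.40492517 -0.61760685] [426.33151058  34.00907536  80.49242894]
```

```bash
python3 -m pendant '[[0,0,0,0.1,-0.07,0,0],[0,0,0,0.2,-0.14,0,0],[0,0,0,0.3,-0.21,0,0],[0,0,0,0.33,-0.23,0,0],[0,0,0,0.33,-0.23,0,0]]'; python3 -c "
from h import *
print(sense()['force'],sense()['eef_pos'])"
```

```text
time_s: 3.95
eef_pos: [426.2, 34.1, 76.3]
ee_rot: [0.608, 0.644, 0.293, -0.36]
force: [-2.6, 0.8, 2.8]
grip_width: 0.001
[-2.55079717  0.82274554  2.76363941] [426.16890421  34.05710558  76.25633195]
```

Contact, about 2.8 N up. Continuing down.

```bash
python3 -m pendant '[[0,0,0,0.1,-0.07,0,0],[0,0,0,0.2,-0.14,0,0],[0,0,0,0.25,-0.175,0,0],[0,0,0,0.25,-0.175,0,0],[0,0,0,0.25,-0.175,0,0]]'
python3 - <<'E'
from h import *
print(sense()['force'],sense()['eef_pos'])
for n in("scene",):
    im=vision.capture(n)[:,:,::-1];x0,x1,y0,y1=(200,360,110,240)
    cv2.imwrite(f"pics/{n}2.png",cv2.resize(im[y0:y1,x0:x1],None,fx=3.5,fy=3.5,interpolation=cv2.INTER_CUBIC))
E
```

```text
time_s: 4.58
eef_pos: [426.1, 34.0, 73.0]
ee_rot: [0.608, 0.644, 0.293, -0.361]
force: [-3.1, 0.7, 2.8]
grip_width: 0.001
[-3.12389592  0.68550776  2.83044577] [426.12080249  34.02475978  73.02247924]
```

View pics/scene2.png

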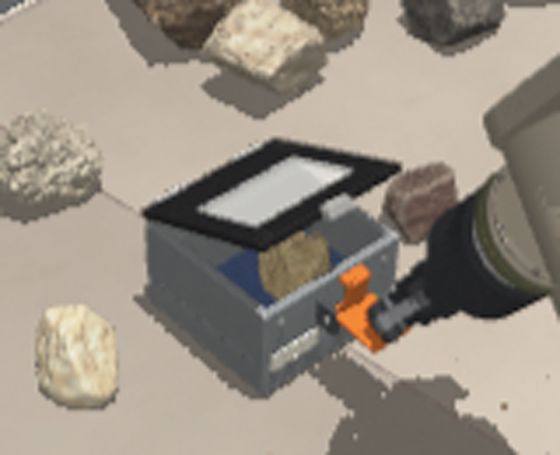

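The lid has let go and is rising. I'll hold a moment, then back off along the tool axis.

```bash
python3 -m pendant '[[0,0,0,0,0,0,0],[0,0,0,0,0,0,0],[0,0,0,0,0,0,0],[0,0,0,0,0,0,0],[0,0,0,0,0,0,0]]';  python3 -m pendant '[[0,0,0,-1,0,0,0],[0,0,0,-3,0,0,0],[0,0,0,-5,0,0,0],[0,0,0,-6,0,0,0],[0,0,0,-6,0,0,0]]'
python3 - <<'E'
from h import *
print(sense()['force'],sense()['eef_pos'])
for n in("scene","top"):
    im=vision.capture(n)[:,:,::-1];x0,x1,y0,y1=(200,360,110,240)if n=="scene" else (215,375,120,290)
    cv2.imwrite(f"pics/{n}3.png",cv2.resize(im[y0:y1,x0:x1],None,fx=3.5,fy=3.5,interpolation=cv2.INTER_CUBIC))
E
```

```text
time_s: 5.25
eef_pos: [426.1, 34.0, 73.0]
ee_rot: [0.608, 0.644, 0.293, -0.361]
force: [-4.6, -0.4, 3.7]
grip_width: -0.004
time_s: 5.88
eef_pos: [392.0, 37.4, 122.9]
ee_rot: [0.608, 0.644, 0.293, -0.361]
force: [0.4, -0.1, 0.1]
grip_width: -0.002
[ 0.35091307 -0.08560966  0.09641769] [392.00115974  37.39246877 122.92042778]
```

View pics/scene3.png

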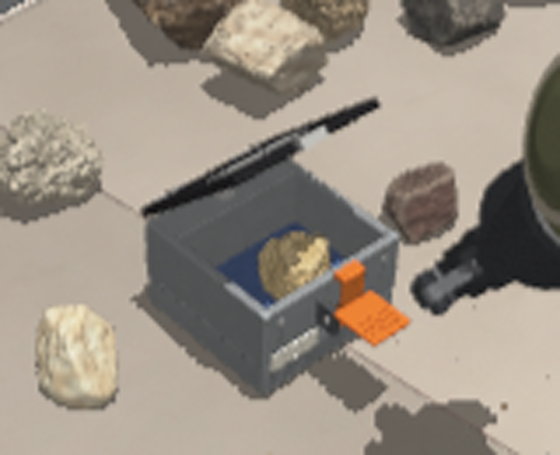

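View pics/top3.png

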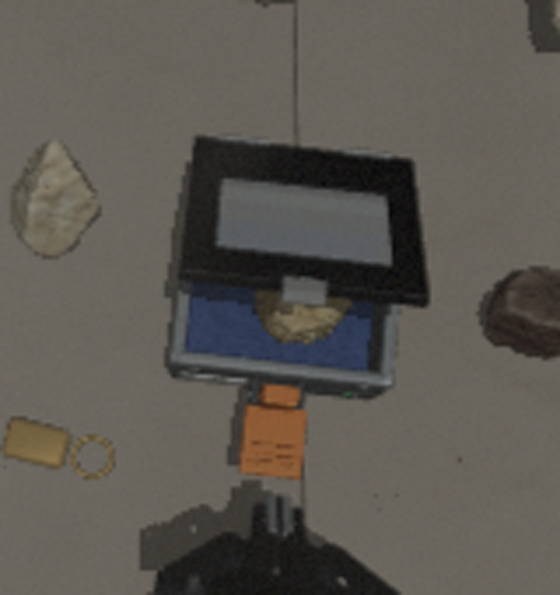

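The lid stands at about 0.75. The stone is in the well, the tab has sprung back, and the chamber and neighbours are unmoved. Next I go under the lid with the tool tilted to 55°.

Run:
```python
from h import *
O=orient(55,-1)
for p in [(-110,0,135),(-70,0,138),(-15,0,140)]: go(ch(*p),O)
```

```text
turn [-0.    0.    0.35] shift cm [ 0.88  3.34 -0.07] len 3.5
turn [-0.    0.    0.35] shift cm [ 2.93  6.79 -0.07] len 7.4
turn [-0.    0.    0.35] shift cm [ 5.91 11.42 -0.08] len 12.9
```

```bash
python3 -m pendant '[[0,0,0.12,0.3,1.2,0,0],[0,0,0.24,0.6,2.3,0,0],[0,0,0.35,0.9,3.3,-0.05,0],[0,0,0.35,1.9,5,-0.05,0],[0,0,0.35,2.9,6.8,-0.07,0]]'
python3 - <<'E'
from h import *
print(sense()['force'],sense()["joints"].round(2))
O=orient(55,-1)
for p in [(-15,0,140)]: go(ch(*p),O)
E
```

```text
time_s: 6.6
eef_pos: [428.2, 58.8, 128.6]
ee_rot: [0.621, 0.684, 0.272, -0.271]
force: [0.0, -0.2, 0.1]
grip_width: -0.0
[ 0.03998843 -0.19786312  0.110225  ] [-0.28  0.    2.45  1.83  0.24 -0.39]
turn [-0.016 -0.11   0.183] shift cm [5.48 7.52 3.01] len 9.8
```

```bash
python3 -m pendant '[[0,0,0,0,0,0,0],[0,0,0,0,0,0,0],[0,0,0,0,0,0,0],[0,0,0,0,0,0,0],[0,0,0,0,0,0,0]]'
python3 - <<'E'
from h import *
print(sense()['force'],sense()["joints"].round(2))
O=orient(55,-1)
for p in [(-70,0,138),(-15,0,140)]: go(ch(*p),O)
E
```

```text
time_s: 7.22
eef_pos: [427.6, 59.2, 128.9]
ee_rot: [0.62, 0.683, 0.273, -0.271]
force: [-0.2, 0.1, 0.5]
grip_width: 0.0
[-0.21269371  0.11321289  0.51156891] [-0.28 -0.    2.45  1.82  0.24 -0.37]
turn [-0.015 -0.111  0.184] shift cm [1.84 3.48 2.67] len 4.8
turn [-0.015 -0.111  0.184] shift cm [5.53 7.55 3.06] len 9.8
```

The wrist is near its singularity at this tilt (j5 = 0.24). I'll return to a steeper tool, 22° tilt. That still puts the lid's edge on the finger's upper face.

Run:
```python
from h import *
O=orient(22,-1)
for p in [(-100,0,140)]: go(ch(*p),O)
```

```text
turn [ 0.017 -0.111 -0.391] shift cm [-0.39  1.48  2.43] len 2.9
```

```bash
python3 -m pendant '[[0,-0.03,-0.1,0,0.3,0.5,0],[0,-0.06,-0.2,-0.1,0.6,1,0],[0.01,-0.09,-0.3,-0.2,0.9,1.5,0],[0.017,-0.11,-0.39,-0.3,1.2,2,0],[0.017,-0.11,-0.39,-0.4,1.5,2.4,0]]'
python3 - <<'E'
from h import *
print(sense()['force'],sense()["joints"].round(2))
O=orient(22,-1)
for p in [(-100,0,140)]: go(ch(*p),O)
E
```

```text
time_s: 7.85
eef_pos: [435.3, 54.2, 136.3]
ee_rot: [0.577, 0.643, 0.361, -0.351]
force: [-0.3, 0.6, 0.3]
grip_width: 0.0
[-0.28273467  0.60286879  0.32416627] [-0.26  0.02  2.24  0.45  0.43  1.01]
turn [ 0.026 -0.11  -0.126] shift cm [-0.48  0.27  2.01] len 2.1
```

```bash
python3 -m pendant '[[0.01,-0.04,-0.06,-0.2,0.1,0.8,0],[0.02,-0.08,-0.1,-0.3,0.2,1.6,0],[0.026,-0.11,-0.126,-0.5,0.3,2,0],[0.026,-0.11,-0.126,-0.5,0.3,2,0],[0.026,-0.11,-0.126,-0.5,0.3,2,0]]'
python3 - <<'E'
from h import *
print(sense()['force'],sense()["joints"].round(2))
O=orient(22,-1)
for p in [(-100,0,140),(-50,0,140),(-32,0,140)]: go(ch(*p),O)
E
```

```text
time_s: 8.48
eef_pos: [434.9, 34.4, 140.1]
ee_rot: [0.565, 0.607, 0.363, -0.424]
force: [-0.2, 0.4, -0.2]
grip_width: 0.004
[-0.15738325  0.4340937  -0.16373187] [-0.22  0.05  2.14  0.08  0.57  1.4 ]
turn [ 0.001 -0.002 -0.003] shift cm [ 0.   -0.03  0.08] len 0.1
turn [ 0.001 -0.002 -0.003] shift cm [1.89 4.6  0.08] len 5.0
turn [ 0.001 -0.002 -0.003] shift cm [2.57 6.27 0.09] len 6.8
```

```bash
python3 -m pendant '[[0,0,0,0.4,1.6,0,0],[0,0,0,0.8,3.2,0,0],[0,0,0,1.3,4.8,0,0],[0,0,0,1.7,6.3,0.1,0],[0,0,0,1.7,6.3,0.1,0]]'
python3 - <<'E'
from h import *
print(sense()['force'],sense()["joints"].round(2))
O=orient(22,-1)
for p in [(-15,0,160),(18,0,183)]: go(ch(*p),O)
for n in("scene","top"):
    im=vision.capture(n)[:,:,::-1];x0,x1,y0,y1=(200,360,110,240)if n=="scene" else (215,375,120,290)
    cv2.imwrite(f"pics/{n}4.png",cv2.resize(im[y0:y1,x0:x1],None,fx=3.5,fy=3.5,interpolation=cv2.INTER_CUBIC))
E
```

```text
time_s: 9.1
eef_pos: [499.7, 26.2, 148.3]
ee_rot: [0.565, 0.607, 0.363, -0.425]
force: [0.0, 0.4, -0.8]
grip_width: 0.002
[ 0.04122584  0.40051704 -0.82551988] [-0.2   0.17  1.97  0.07  0.61  1.43]
turn [ 0.001 -0.002 -0.003] shift cm [-0.34  2.25 -0.04] len 2.3
turn [ 0.001 -0.002 -0.003] shift cm [-1.23  6.17 -0.04] len 6.3
```

View pics/scene4.png

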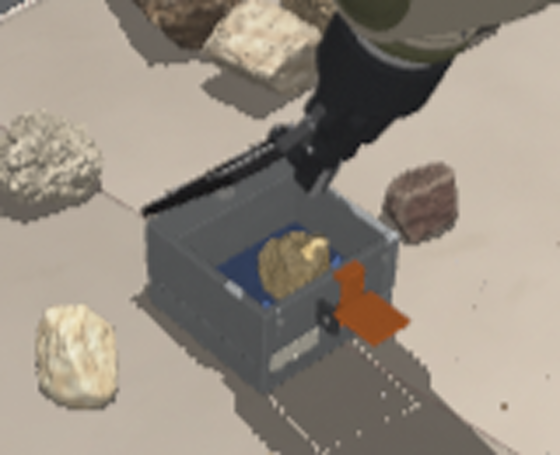

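View pics/top4.png

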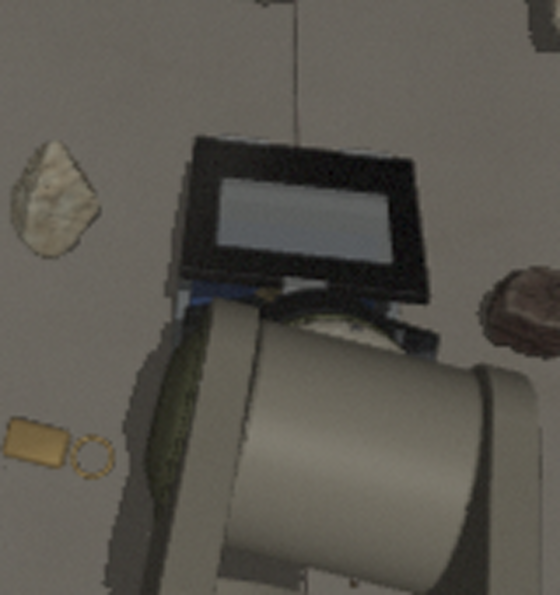

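The fingertip at about (318,180) in the scene crop is below and in front of the raised lid edge. The tab is at rest. Pushing now.

```bash
python3 -m pendant '[[0,0,0,-0.2,1,0,0],[0,0,0,-0.4,2.2,0,0],[0,0,0,-0.7,3.5,0,0],[0,0,0,-1.0,4.9,0,0],[0,0,0,-1.2,6.2,0,0]]'
python3 - <<'E'
from h import *
print(sense()['force'],sense()["joints"].round(2))
O=orient(22,-1)
for p in [(47,0,190),(85,0,187)]: go(ch(*p),O)
for n in("scene",):
    im=vision.capture(n)[:,:,::-1];x0,x1,y0,y1=(200,360,80,240)if n=="scene" else (215,375,120,290)
    cv2.imwrite(f"pics/{n}5.png",cv2.resize(im[y0:y1,x0:x1],None,fx=3.5,fy=3.5,interpolation=cv2.INTER_CUBIC))
E
```

```text
time_s: 9.82
eef_pos: [552.6, 20.8, 184.4]
ee_rot: [0.565, 0.608, 0.363, -0.424]
force: [-0.6, -0.4, -0.3]
grip_width: 0.0
[-0.60389953 -0.40575738 -0.31102361] [-0.19  0.23  1.79  0.05  0.73  1.46]
turn [ 0.001 -0.002 -0.005] shift cm [ 0.55  2.82 -0.02] len 2.9
turn [ 0.001 -0.002 -0.005] shift cm [ 2.27  6.23 -0.01] len 6.6
```

View pics/scene5.png

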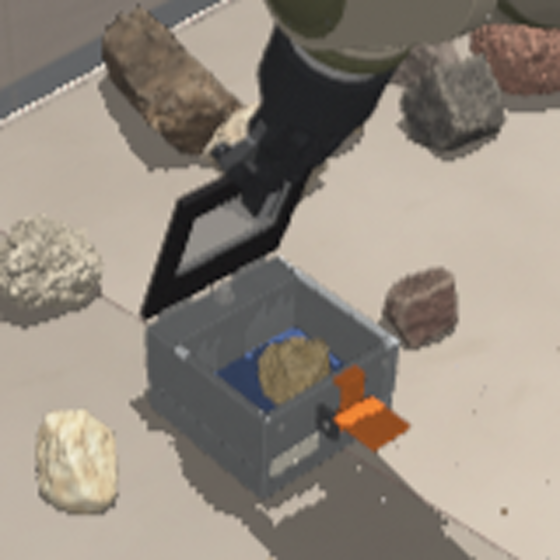

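The lid is following, at about 1.2 rad, with low force. Carrying on to about 1.8.

```bash
python3 -m pendant '[[0,0,0,0.2,1.3,0,0],[0,0,0,0.6,2.8,0,0],[0,0,0,1.1,4,0,0],[0,0,0,1.7,5.2,0,0],[0,0,0,2.3,6.3,0,0]]'
python3 - <<'E'
from h import *
print(sense()['force'],sense()["joints"].round(2))
for n in("scene",):
    im=vision.capture(n)[:,:,::-1];x0,x1,y0,y1=(200,360,80,240)if n=="scene" else (215,375,120,290)
    cv2.imwrite(f"pics/{n}6.png",cv2.resize(im[y0:y1,x0:x1],None,fx=3.5,fy=3.5,interpolation=cv2.INTER_CUBIC))
E
```

```text
time_s: 10.5
eef_pos: [619.3, 13.6, 185.1]
ee_rot: [0.565, 0.607, 0.363, -0.425]
force: [-0.5, -0.2, 0.6]
grip_width: -0.001
[-0.51215653 -0.17321329  0.61473036] [-0.18  0.37  1.59  0.04  0.79  1.47]
```

View pics/scene6.png

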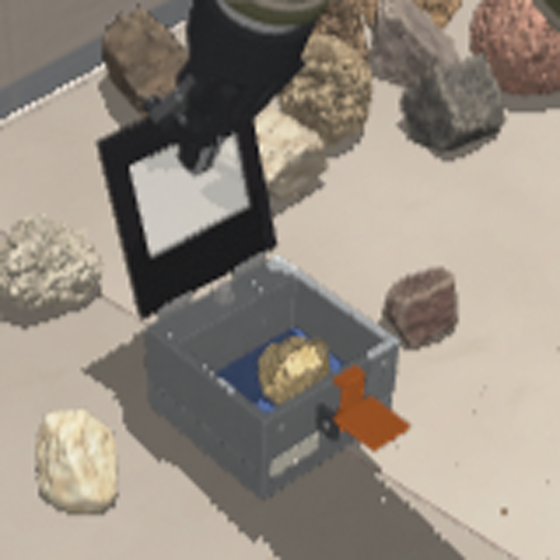

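```bash
python3 -m pendant '[[0,0,0,0.2,0.3,0,0],[0,0,0,0.3,0.5,0,0],[0,0,0,0.3,0.5,0,0],[0,0,0,0.3,0.5,0,0],[0,0,0,0.3,0.5,0,0]]'; python3 -m pendant '[[0,0,0,-0.5,-1,0,0],[0,0,0,-2,-4,0,0],[0,0,0,-4,-8,0,0],[0,0,0,-7,-12,0,0],[0,0,0,-10,-16,0,0]]'
python3 - <<'E'
from h import *
print(sense()['force'],sense()["joints"].round(2))
for n in("scene","top"):
    im=vision.capture(n)[:,:,::-1];x0,x1,y0,y1=(200,360,80,240)if n=="scene" else (200,390,90,290)
    cv2.imwrite(f"pics/{n}7.png",cv2.resize(im[y0:y1,x0:x1],None,fx=3,fy=3,interpolation=cv2.INTER_CUBIC))
E
```

```text
time_s: 11.18
eef_pos: [624.3, 13.1, 184.6]
ee_rot: [0.565, 0.607, 0.363, -0.425]
force: [-0.5, -0.1, -0.4]
grip_width: 0.002
time_s: 11.8
eef_pos: [437.4, 33.0, 216.8]
ee_rot: [0.565, 0.607, 0.363, -0.425]
force: [-0.2, 0.5, 1.0]
grip_width: 0.0
[-0.20255429  0.46953102  0.96234449] [-0.22 -0.07  2.02  0.06  0.8   1.42]
```

View pics/scene7.png

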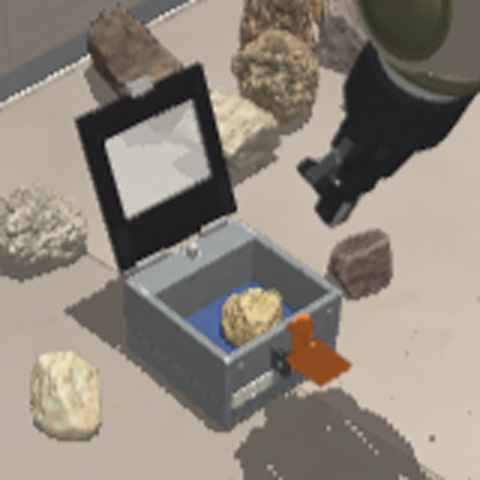

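View pics/top7.png

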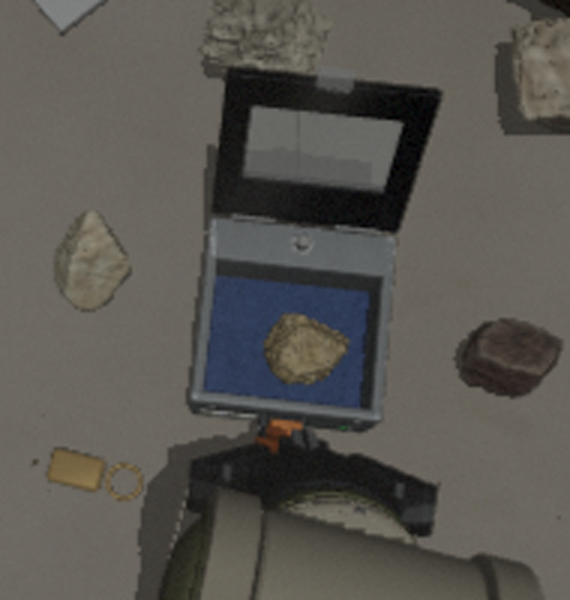

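The lid is back and free of the tool. I'll wait a beat, measure its angle from two views, and compare the things' positions with the start.

```bash
python3 -m pendant '[[0,0,0,-1,-1,0,0],[0,0,0,-2,-2,0,0],[0,0,0,-3,-3,0,0],[0,0,0,-3,-3,0,0],[0,0,0,-3,-3,0,0]]'
python3 - <<'E'
from h import *
old={n:cv2.imread(f"pics/{n}0.png") for n in("scene","top")}
im={n:np.ascontiguousarray(vision.capture(n)[:,:,::-1]) for n in("scene","top")}
s=lambda p:(200+p[0]/3-.33,80+p[1]/3-.33)
t=lambda p:(200+p[0]/3-.33,90+p[1]/3-.33)
for a,b in(((78,118),(228,70)),((203,65),(440,92))):
    p,e=tri(ray("scene",*s(a)),ray("top",*t(b)));q=RZ.inv().apply(p-ORI);print("lid corner ch",q.round(1),"gap",round(e,1),"angle",np.arctan2(q[2]-90,-(q[0]-68)).round(3))
for an in(1.75,1.85,1.95):
    print(an,[proj(n,ch(68-138*np.cos(an),y,90+138*np.sin(an))).round(1) for y in(65,-65) for n in("scene","top")])
print([s((78,118)),t((228,70)),s((203,65)),t((440,92))])
# shifts of neighbours (top view), phase correlation
for nm,(x,y,w,h) in dict(quartz=(212,150,40,50),hematite=(350,190,45,38),lens=(212,235,38,26)).items():
    f=lambda m:cv2.cvtColor(m[y:y+h,x:x+w],cv2.COLOR_BGR2GRAY).astype(np.float32)
    print(nm,cv2.phaseCorrelate(f(old["top"]),f(im["top"])))
p=im["scene"][80:240,200:360];cv2.imwrite("pics/scene8.png",cv2.resize(p,None,fx=3,fy=3,interpolation=cv2.INTER_CUBIC))
z=cv2.resize(im["top"][90:290,200:390],None,fx=3,fy=3,interpolation=cv2.INTER_CUBIC);cv2.imwrite("pics/top8.png",z)
E
```

```text
time_s: 12.52
eef_pos: [400.9, 36.7, 233.0]
ee_rot: [0.565, 0.607, 0.363, -0.425]
force: [0.3, -1.1, 1.3]
grip_width: 0.0
lid corner ch [117.7  63.5 219.7] gap 0.4 angle 1.937
lid corner ch [117.6 -65.7 216.2] gap 3.5 angle 1.946
1.75 [array([231.7, 121.7]), array([273.5, 124.8]), array([273.2, 102.1]), array([346.7, 132.4])]
1.85 [array([228.2, 120.4]), array([274.2, 118.3]), array([269.5, 100.9]), array([346.8, 125.9])]
1.95 [array([224.9, 119.5]), array([274.8, 112.4]), array([266.1, 100.3]), array([346.8, 119.9])]
[(225.67, 119.00333333333334), (275.67, 113.00333333333333), (267.3366666666667, 101.33666666666667), (346.33666666666664, 120.33666666666667)]
quartz ((0.03448376172582712, 0.061444338440885815), 0.9568691024780274)
hematite ((0.5163157718859921, -0.04497533467356618), 1.0103413814968534)
lens ((-0.003145275242417256, 0.4338442371535738), 0.9725585200168468)
```

View pics/scene8.png

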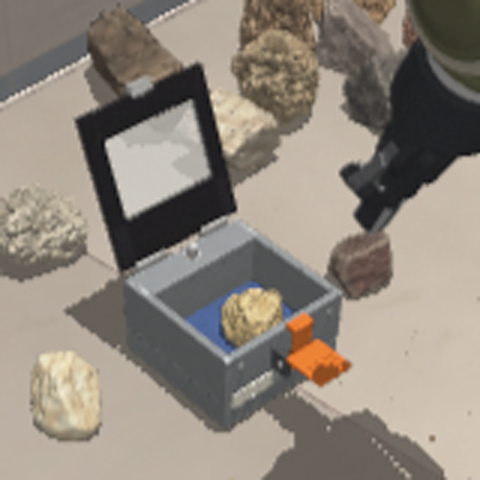

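View pics/top8.png

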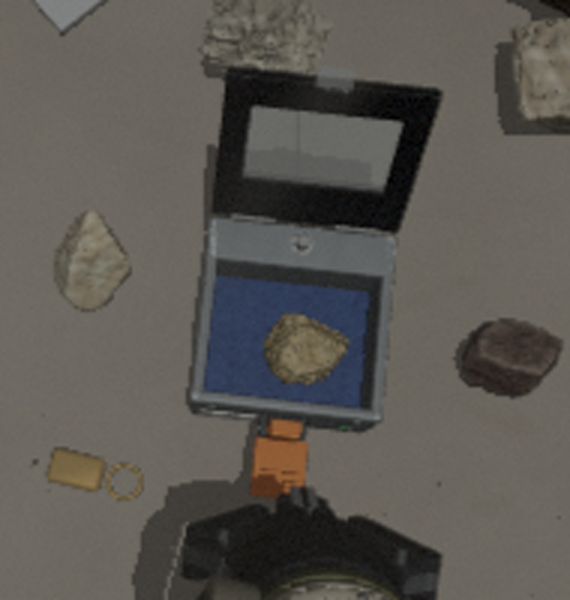

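The lid measures 1.94 rad at its stop and is identical in two successive pictures. The tab is up, the stone is in the well, and the neighbours have moved less than 1 px. The arm is clear, so I'm handing in.

```bash
python3 -c "
from rig import job
print(job.finish_job())"
```

```text
the job is handed in; nothing more can be done
None
```

The chamber is open and the job is handed in at about 12.6 s; no verdict was reported. I pressed the orange tab with the closed fingertips (about 3–4 N upward at the tool), and the lid popped up. I then pushed the lid back from underneath and backed the arm off.

- **Lid:** two-view triangulation of its corners gave 1.937 and 1.946 rad, against the 1.95 stop. It looked unchanged between two pictures about 0.7 s apart.
- **Tab and stone:** by eye, the tab is back at rest, and the yellow stone lies in the well.
- **Chamber:** it shows no visible movement. The lid corners fit the starting pose to within about 1.5 px.
- **Quartz, hematite and lens:** each shifted at most about 0.5 px in the top view, roughly 1 mm.
- **Arm:** the tool was about 140 mm above the tab at the end. The force readings there were about 1 N, which is their usual noise.

**What went wrong on the way:** my first approach under the lid, at 55° tilt, ran near the wrist's singularity. The tool drifted about 28 mm sideways in free air without touching anything. I used a 22° tilt instead.

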